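# Tip two castings to check for the boss and reject the bad one

### The job

Two hollow aluminium castings stand on the workbench with their undersides down; one of them was cast without the round screw boss inside. First tip both over so that each lies on its side on the bench and its underside can be looked into, then lay the one without a boss on its side in the low, empty dark grey tray on the bench between or beside them, and leave the good one lying on its side on the bench.

Things in the scene. Friction and masses are not known exactly. Their poses are not given: they have to be found in the camera images.
- casting_with_boss: Hollow aluminium block 52 x 52 x 90 mm, walls 4 mm, top closed, open underside with a round boss, 18 mm across, in its middle, ending 2 mm inside the mouth: the good one. 0.16 kg. Starts standing on its open end. Origin: centre of the block (26 mm up when on its side); z from open end to closed top, x and y normal to the sides. Pushed square on a side 70 mm up, it falls after 40 mm onto the far side, open end towards the pusher.
- casting_no_boss: Hollow aluminium block 52 x 52 x 90 mm, walls 4 mm, top closed, open underside empty, boss missing: the reject. Outside like the other. 0.15 kg. Starts standing on its open end. Origin: centre of the block (26 mm up when on its side); z from open end to closed top, x and y normal to the sides. Pushed square on a side 70 mm up, it falls after 40 mm onto the far side, open end towards the pusher.
- reject_tray: Low open tray of dark grey plastic, empty, fixed to the bench: 160 mm (its x) x 140 mm (its y) outside, 40 mm high, walls and floor 4 mm. Origin at the centre of its underside on the bench, z up.
There are look-alikes about, which are no part of the job. Leave any blue or orange look-alike of the casting_with_boss alone.

How it is judged:
By the outcome, as a careful person would: the job done as asked, in the order asked, and still so for the second after the job is handed in, with the robot touching nothing.
It also fails if it takes over 62 s, if anything falls off the work surface, if the arm or the gripper's body presses on something with over 40 N, if the wrist force passes 120 N, or if a joint passes its speed limit or range.

### The arm

A 7-joint arm with a two-finger parallel gripper is mounted at the origin on a cart in front of the work surface, level with it; the furniture and walls round the work are solid. World frame = base frame: x ahead of the robot, y to its left, z up, the work surface at z = 0. Lengths are in mm, angles in rad, forces in N, time in s.
With the tool pointing down it reaches from about 400 to 875 mm from the base axis. Payload 4.4 kg.
Tool frame: the origin (TCP) lies where the fingers leave the gripper's body, on its centre line; the fingertips stand 73 mm ahead of it and the grasp point (between the pads) lies 54 mm ahead of it; z points along the fingers, y is the line along which they close (so a half turn about z gives the same grasp; the last joint's range is limited). The gripper opens to 85 mm and grips with 20 to 120 N. Pads are 22 mm wide; open, the fingers measure 114 mm over their backs; the gripper's body (76 mm by 85 mm) begins 54 mm behind the grasp point. The pads swing forward as they close: fully open they stand 13 mm farther back than shut.
Start: joints at [1.138, 0.628, 0.038, 1.517, -0.027, 0.996, -0.02], TCP at [233.135, -606.766, 303.913] pointing down, gripper open.
Joint ranges: [-3.06, 3.06], [-0.37, 2.12], [-1.25, 1.32], [0.18, 2.47], [-1.1, 4.24], [0.23, 1.98], [-2.94, 2.94]. Speed limits (rad/s): [2.57, 2.57, 3.14, 3.14, 3.14, 3.14, 3.14].

### API

Orientations are given as [roll, pitch, yaw] about the fixed x, y, z axes, in that order (R = Rz(yaw) Ry(pitch) Rx(roll)).
In Python, from cell import ctrl gives the robot as it stands.
- The arm moves only by the tool send_rows, never from a script. Its argument "rows" is a list that holds one entry, the list of rows, each a list of 6 numbers: the shift along the tool's x, y, z in cm, then the turn, a rotation vector about the tool's x, y, z in rad. In form: [[[tx, ty, tz, wx, wy, wz], ...]]. A call has 1 to 10 rows; each row is the pose to reach, as a shift and turn from the pose commanded when the call began, along the tool's axes at that moment; what a row does not reach only later rows make up. A row lasts 1/10 s, in which the tool goes at most 50 mm and 8.59 degrees, less where a joint would pass 70% of its speed; a pose out of reach is approached as far as the arm can. A call with a gripper value outside its range is refused whole. "grip" is the closure in counts, from 0 (fully open) to 255 (shut), set as the call begins (left out, the last holds). The fingers move at their own pace and stop on an object; the grip force is fixed at half the most. Time passes only in rows, so rows that repeat a pose let the fingers close. It gives the time, the measured TCP pose, the force, the opening and the grip force at its end, in the units of the state.
- ctrl.read_state(): the state, without advancing time (a new reading comes with each control period).
- ctrl.get_image(name): name is "scene" or "side" or "wrist"; returns a dict with "pixels" (480x640x3 uint8, red, green, blue), "fx", "fy", "cx", "cy" (pixels), "extrinsics" (4x4, takes a point from camera to world coordinates); the wrist camera has in their place "mount" (4x4, takes a point from camera to tool coordinates, whose origin is the TCP and whose axes are the flange's). Camera axes: x right, y up, looking along -z (the intrinsics and any distortion apply to the point x, -y, -z); pixel columns grow to the right and rows downward; lengths in mm; the calibration is good to about 2 mm. The wrist camera is an equidistant fisheye: a pixel r from the principal point sees the ray r / f radians off the axis. A picture is of the moment at which its call begins: read the wrist's pose just before it. There is no depth.
- ctrl.finish_job(): hands the job in; it is judged then, once.
The state is a dict: "clock": time; "qpos": joint angles; "qd": joint speeds; "tau": joint torques, N m; "eef_pos": TCP position; "tool_rot": TCP orientation; "force": force on the tool from outside, world axes, zero at the start; "torque": the same for the moment, N m; "width": finger opening in mm; "gripper_force": force on a finger pad.
Only numpy, scipy, OpenCV 4.12 (cv2) and the standard library are available. Lean on these libraries where they do the work, as an engineer would, in place of code of your own. Each camera call takes 0.05 s, during which the arm holds its last target. There are 200 camera calls.

## Working session

There is one attempt and no reset: what is moved stays moved. The work goes in short steps, Python scripts to look and compute and a tool call to move; the robot and the scene stay as the last step left them, time stands still between calls to the robot, and variables do not carry over. Pictures are saved under pics/ and viewed, at most 12 in all, crops included, and the job is handed in when it is done.

Besides the shell and the picture viewer there is one more tool, called after "Emit:" as name(argument=value, ...) on one line, values as JSON. send_rows: Moves the arm, as the interface text tells. Its arguments: {"type":"object","properties":{"rows":{"type":"array","items":{"type":"array","items":{"type":"array","items":{"type":"number"}}}},"grip":{"type":"number"}},"required":["rows"]}

```bash
mkdir -p pics; cat > h.py <<'E'
import numpy as np, cv2
from cell import ctrl
from scipy.spatial.transform import Rotation as R
def snap(n,f):
    s=ctrl.read_state(); im=ctrl.get_image(n); cv2.imwrite('pics/'+f,im['pixels'][:,:,::-1]); 
    np.save('pics/'+f+'.npy',{**{k:v for k,v in im.items()},'s':s},allow_pickle=True); return im,s
def load(f): return np.load('pics/'+f+'.npy',allow_pickle=True).item()
def ray(f,u,v):
    im=load(f); x=(u-im['cx'])/im['fx']; y=(v-im['cy'])/im['fy']
    if 'mount' in im:
        t=np.hypot(x,y); d=np.array([x/t*np.sin(t),-y/t*np.sin(t),-np.cos(t)]) if t>0 else np.array([0,0,-1.])
        s=im['s']; T=np.eye(4); T[:3,:3]=R.from_euler('xyz',s['tool_rot']).as_matrix(); T[:3,3]=s['eef_pos']; E=T@np.array(im['mount'])
    else: d=np.array([x,-y,-1.]); E=np.array(im['extrinsics'])
    return E[:3,3],E[:3,:3]@d
def onz(f,u,v,z):
    o,d=ray(f,u,v); return np.round(o+d*(z-o[2])/d[2],1)
E
python3 - <<'E'
from h import *
for n in ['scene','side']: 
    im,s=snap(n,n+'0.png'); print(n,np.round(im['extrinsics'],2).tolist(),im['fx'])
print(s, [k for k in im])
E
```

```text
scene [[-0.73, 0.33, -0.6, -117.26], [-0.68, -0.34, 0.65, 683.57], [0.01, 0.88, 0.47, 556.56], [0.0, 0.0, 0.0, 1.0]] 459.768111682001
side [[-0.89, 0.24, -0.39, 62.62], [-0.46, -0.43, 0.78, 851.24], [0.02, 0.87, 0.49, 582.48], [0.0, 0.0, 0.0, 1.0]] 467.4842759148788
{'clock': 0.05, 'qpos': array([ 1.13821825,  0.62931481,  0.03842134,  1.51837316, -0.02705915,
        0.99627592, -0.02000562]), 'qd': array([-0.00066583, -0.00059388, -0.00125716, -0.00117097,  0.00072316,
        0.00034366,  0.00021028]), 'tau': array([ 1.94414140e-03, -5.65056038e+01,  1.23151828e+00, -1.94196939e+01,
        1.12797174e-02,  5.33248953e-03,  2.54644067e-05]), 'eef_pos': array([ 232.9751238 , -606.29599073,  303.00719925]), 'tool_rot': array([-3.13973772e+00, -3.88518670e-05,  3.66756781e-01]), 'force': array([ 0.20726617, -0.28796313,  0.03652846]), 'torque': array([-0.00702944, -0.03449509,  0.04114099]), 'gripper_force': 0.0, 'width': 85.38833048568743} ['pixels', 'fx', 'fy', 'cx', 'cy', 'extrinsics']
```

View pics/scene0.png

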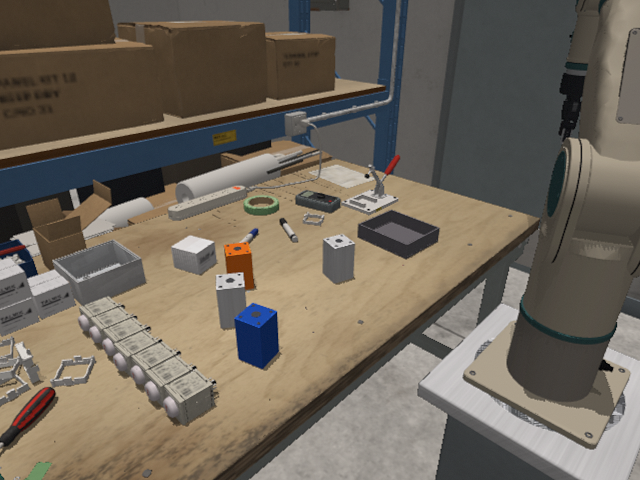

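View pics/side0.png

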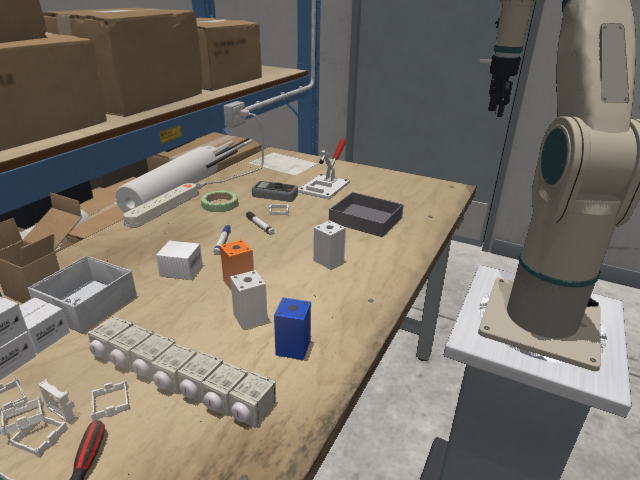

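Scene: grey castings at (338,258) and (231,300). Things that could be taken for them are the orange block (238,263), the blue block (257,335), the white box (193,254) and the light grey bin (100,270). The dark tray is at (398,233). I choose the two bare aluminium blocks and check them in one close crop.

```bash
python3 - <<'E'
from h import *
a=cv2.imread('pics/scene0.png')[200:380,195:455]; cv2.imwrite('pics/c1.png',cv2.resize(a,None,fx=3,fy=3,interpolation=cv2.INTER_CUBIC))
E
```

```text
(no output)
```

View pics/c1.png

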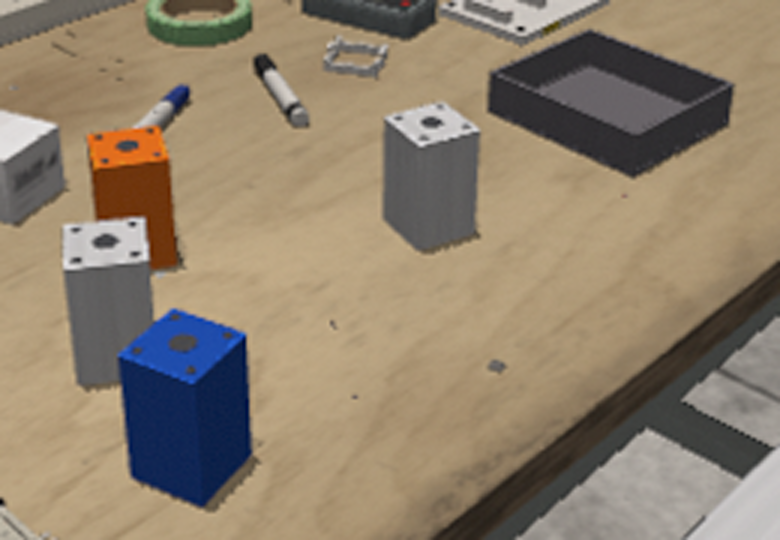

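The crop confirms two bare aluminium castings: A with its top centre at about (432,124), B at (105,243). B has blue (183,345) and orange (128,147) close by. The tray rim corners are at (490,75), (588,31), (733,88) and (633,135).

```bash
python3 - <<'E'
from h import *
Q={'A':([(384,122),(437,102),(480,130),(427,147)],90),'B':([(62,225),(145,218),(150,262),(67,270)],90),'blue':([(120,352),(178,310),(246,335),(192,383)],90),'orange':([(88,133),(160,127),(168,160),(95,165)],90),'tray':([(490,75),(588,31),(733,88),(633,135)],40),'box':([(60,120),(65,188)],0),'pens':([(262,60),(305,122),(140,135),(185,90),(385,68)],0),'edge':([(440,540),(780,275)],0)}
for k,(p,z) in Q.items():
    P=np.array([onz('scene0.png',195+u/3,200+v/3,z) for u,v in p])[:,:2]
    print(k,P.tolist(),P.mean(0).round(1))
    if len(P)==4: print('  ',[round(float(np.degrees(np.arctan2(*(P[(i+1)%4]-P[i])[::-1])))%90,1) for i in range(4)])
# near row of connectors / edge
for p in [(215,395),(78,310),(150,415),(193,245),(193,268),(172,262)]: print(p,onz('scene0.png',*p,0)[:2])
E
```

```text
A [[486.6, 29.4], [480.1, -21.9], [428.4, -9.8], [439.0, 36.1]] [458.5   8.4]
   [82.8, 76.8, 77.0, 82.0]
B [[537.1, 275.1], [506.0, 233.3], [463.5, 263.0], [492.5, 303.1]] [499.8 268.6]
   [53.4, 55.1, 54.1, 57.9]
blue [[404.6, 330.8], [412.4, 283.3], [366.2, 272.2], [355.1, 320.9]] [384.6 301.8]
   [9.3, 13.5, 12.8, 11.3]
orange [[626.7, 189.2], [597.2, 147.7], [555.0, 174.7], [585.3, 213.8]] [591.  181.4]
   [54.6, 57.4, 52.2, 59.3]
tray [[545.3, -168.5], [539.7, -305.0], [380.7, -293.4], [394.0, -162.5]] [ 464.9 -232.4]
   [87.7, 85.8, 84.2, 87.7]
box [[807.1, 96.4], [707.6, 162.0]] [757.4 129.2]
pens [[772.5, -108.7], [652.3, -48.9], [735.7, 65.4], [775.1, -16.7], [676.9, -177.2]] [722.5 -57.2]
edge [[241.7, 245.1], [235.7, -122.1]] [238.7  61.5]
(215, 395) [365.9 408.6]
(78, 310) [751.4 465.6]
(150, 415) [403.7 499.5]
(193, 245) [824.3 151.4]
(193, 268) [726.7 214.7]
(172, 262) [786.3 233.8]
```

```bash
cat >> h.py <<'E'
def go(p,yawdeg,pose=None):
    s=ctrl.read_state(); p0,r0=(s['eef_pos'],s['tool_rot']) if pose is None else pose
    A=R.from_euler('xyz',r0); B=R.from_euler('xyz',[np.pi,0,np.radians(yawdeg)])
    print('t=%.2f'%s['clock'],'shift cm',np.round(A.inv().apply(np.array(p)-p0)/10,1),'turn',np.round((A.inv()*B).as_rotvec(),3))
E
python3 - <<'E'
from h import *
d=np.array([np.cos(np.radians(-100)),np.sin(np.radians(-100))])
a=np.array([458.5,8.4])
go([*(a-d*68),300],-10); go([*(a-d*68),135],-10)
E
```

```text
t=0.10 shift cm [ 46.6 -55.1   0.4] turn [-0.002  0.     0.541]
t=0.10 shift cm [ 46.6 -55.1  16.9] turn [-0.002  0.     0.541]
```

Emit:
send_rows(grip=255, rows=[[[46.6,-55.1,0.4,0,0,0.54],[46.6,-55.1,0.4,0,0,0.54],[46.6,-55.1,0.4,0,0,0.54],[46.6,-55.1,0.4,0,0,0.54],[46.6,-55.1,0.4,0,0,0.54],[46.6,-55.1,0.4,0,0,0.54],[46.6,-55.1,0.4,0,0,0.54],[46.6,-55.1,0.4,0,0,0.54],[46.6,-55.1,0.4,0,0,0.54],[46.6,-55.1,0.4,0,0,0.54]]])

```text
clock: 1.1
eef_pos: [397.8, -132.6, 301.2]
tool_rot: [-3.142, -0.0, -0.173]
force: [0.9, -0.5, 0.1]
width: -0.5
gripper_force: 0.0
```

Emit:
send_rows(rows=[[[3.5,-21.5,0,0,0,0],[3.5,-21.5,0,0,0,0],[3.5,-21.5,0,0,0,0],[3.5,-21.5,0,0,0,0],[3.5,-21.5,0,0,0,0],[3.5,-21.5,0,0,0,0],[3.5,-21.5,0,0,0,0]]])

```text
clock: 1.8
eef_pos: [468.7, 70.7, 300.8]
tool_rot: [3.141, 0.001, -0.173]
force: [-0.5, -0.6, -1.3]
width: 0.3
gripper_force: 0.0
```

```bash
python3 - <<'E'
from h import *
im,s=snap('wrist','w1.png'); print(s['eef_pos'],s['tool_rot'],np.round(im['mount'],2).tolist())
go([470,75,135],-10)
E
```

```text
[468.66767996  70.65894096 300.79376092] [ 3.14050407e+00  1.05002166e-03 -1.72900284e-01] [[-0.0, 0.95, 0.32, 80.74], [1.0, 0.0, 0.0, 1.27], [0.0, 0.32, -0.95, -69.66], [0.0, 0.0, 0.0, 1.0]]
t=1.85 shift cm [ 0.1 -0.6 16.6] turn [ 0.001  0.001 -0.   ]
```

View pics/w1.png

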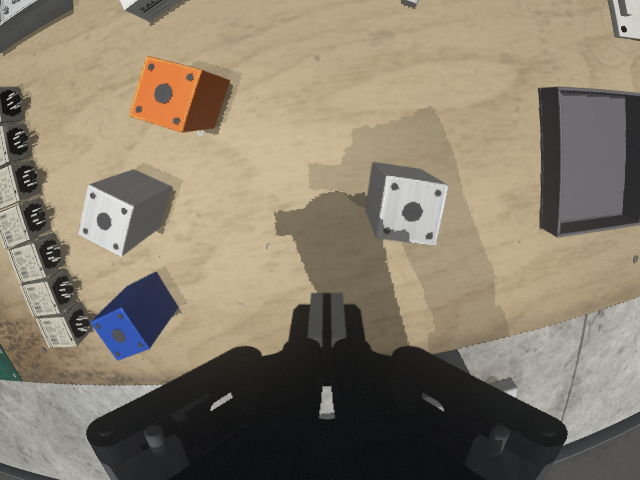

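The wrist view shows A's top centre at (412,211), B's at (104,221), orange's at (163,93) and blue's at (119,336). There is a clear lane to the tray on the right.

```bash
python3 - <<'E'
from h import *
for n,p in dict(A=[(412,211),(394,186),(438,196),(429,237),(387,230)],B=[(104,221),(98,192),(127,211),(117,246),(86,229)],blue=[(119,336)],orange=[(163,93)]).items():
    P=np.array([onz('w1.png',u,v,90)[:2] for u,v in p]); print(n,P.tolist())
    if len(P)>1: print([round(float(np.degrees(np.arctan2(*(P[1+(i+1)%4]-P[1+i])[::-1])))%90,1) for i in range(4)])
E
```

```text
A [[466.2, 1.5], [488.5, 13.3], [475.0, -21.1], [442.1, -10.4], [454.0, 23.4]]
[68.6, 72.0, 70.6, 73.7]
B [[505.7, 264.8], [532.3, 262.3], [509.5, 237.0], [480.8, 259.1], [502.6, 288.7]]
[48.0, 52.4, 53.6, 48.4]
blue [[388.5, 298.5]]
orange [[596.3, 177.8]]
```

Emit:
send_rows(rows=[[[1.4,0,6,0,0,0.1],[1.4,0,11,0,0,0.1],[1.4,0,15,0,0,0.1],[1.4,0,16.6,0,0,0.1],[1.4,0,16.6,0,0,0.1],[1.4,0,16.6,0,0,0.1]]])

```text
clock: 2.45
eef_pos: [483.1, 67.3, 135.6]
tool_rot: [3.141, -0.0, -0.275]
force: [1.1, 0.4, 0.6]
width: 0.3
gripper_force: 0.0
```

Emit:
send_rows(rows=[[[0,1,0,0,0,0],[0,2,0,0,0,0],[0,2.7,0,0,0,0],[0,3.4,0,0,0,0],[0,4.1,0,0,0,0],[0,4.8,0,0,0,0],[0,5.5,0,0,0,0],[0,6.2,0,0,0,0],[0,6.6,0,0,0,0],[0,6.6,0,0,0,0]]])

```text
clock: 3.45
eef_pos: [464.9, 4.4, 135.1]
tool_rot: [3.141, 0.0, -0.274]
force: [0.1, 0.5, -1.0]
width: -0.1
gripper_force: 0.0
```

```bash
python3 - <<'E'
from h import *
snap('scene','s2.png')
a=cv2.imread('pics/s2.png')[180:340,190:470]; cv2.imwrite('pics/c2.png',cv2.resize(a,None,fx=2.8,fy=2.8,interpolation=cv2.INTER_CUBIC))
E
```

```text
(no output)
```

View pics/c2.png

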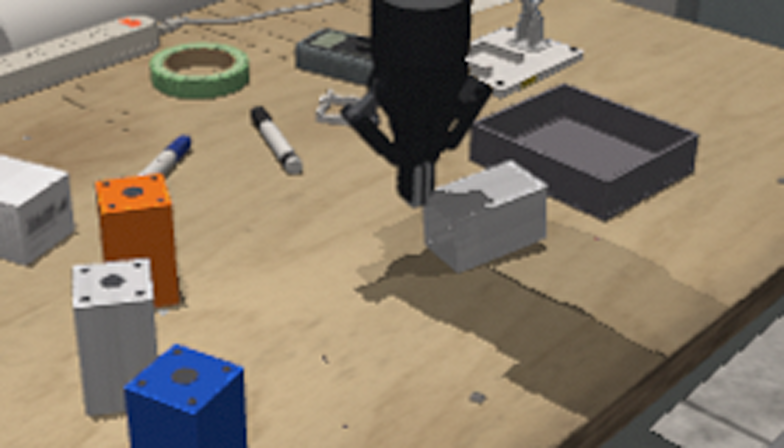

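A now lies on its side with its open end at crop (445,240), which is in shadow. I move on to B's push start and look again from there.

```bash
python3 - <<'E'
from h import *
go([546,320,200],-38); go([546,320,135],-38)
E
```

```text
t=3.50 shift cm [ -0.7 -32.5  -6.5] turn [0.    0.    0.389]
t=3.50 shift cm [ -0.7 -32.5   0. ] turn [0.    0.    0.389]
```

Emit:
send_rows(rows=[[[0,-2,-4,0,0,0],[0,-5,-7,0,0,0.39],[-0.7,-32.5,-8,0,0,0.39],[-0.7,-32.5,-8,0,0,0.39],[-0.7,-32.5,-8,0,0,0.39],[-0.7,-32.5,-8,0,0,0.39],[-0.7,-32.5,-8,0,0,0.39],[-0.7,-32.5,-8,0,0,0.39],[-0.7,-32.5,-8,0,0,0.39],[-0.7,-32.5,-8,0,0,0.39]]])

```text
clock: 4.5
eef_pos: [545.4, 320.4, 214.6]
tool_rot: [3.14, 0.0, -0.661]
force: [0.4, -0.9, 0.0]
width: -0.2
gripper_force: 0.0
```

Emit:
send_rows(rows=[[[0,0,4,0,0,0],[0,0,7,0,0,0],[0,0,8,0,0,0],[0,0,8,0,0,0]]])

```text
clock: 4.9
eef_pos: [545.5, 318.1, 133.9]
tool_rot: [3.138, 0.001, -0.665]
force: [-0.4, -0.3, 0.5]
width: -0.2
gripper_force: 0.0
```

```bash
python3 - <<'E'
from h import *
snap('scene','s3.png');im,s=snap('side','d3.png')
print(s['eef_pos'],s['tool_rot'])
a=cv2.imread('pics/s3.png')[225:285,320:400]; b=cv2.imread('pics/d3.png')[220:280,300:380]
cv2.imwrite('pics/c3.png',cv2.resize(np.hstack([a,b]),None,fx=5,fy=5,interpolation=cv2.INTER_CUBIC))
E
```

```text
[546.41586526 318.82405528 135.36985378] [ 3.14077286e+00 -3.09583410e-04 -6.64754320e-01]
```

View pics/c3.png

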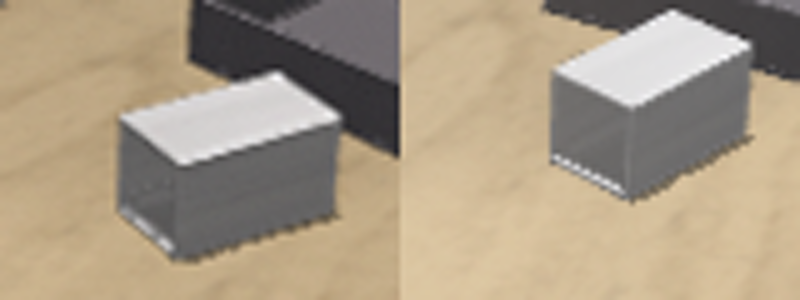

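The crop shows A's mouth at left (150,190) and right (590,130). It looks empty with no boss face, so A is probably the reject; I'll compare it with B. Now I push B.

Emit:
send_rows(rows=[[[0,1,0,0,0,0],[0,2,0,0,0,0],[0,2.7,0,0,0,0],[0,3.4,0,0,0,0],[0,4.1,0,0,0,0],[0,4.8,0,0,0,0],[0,5.5,0,0,0,0],[0,6.2,0,0,0,0],[0,6.8,0,0,0,0],[0,6.8,0,0,0,0]]])

```text
clock: 6.0
eef_pos: [503.5, 265.3, 134.9]
tool_rot: [3.14, 0.0, -0.664]
force: [0.2, -0.4, 0.2]
width: 0.1
gripper_force: 0.0
```

```bash
python3 - <<'E'
from h import *
im,s=snap('side','d4.png'); print(s['eef_pos'])
E
```

```text
[503.47029439 265.28757297 134.94369548]
```

View pics/d4.png

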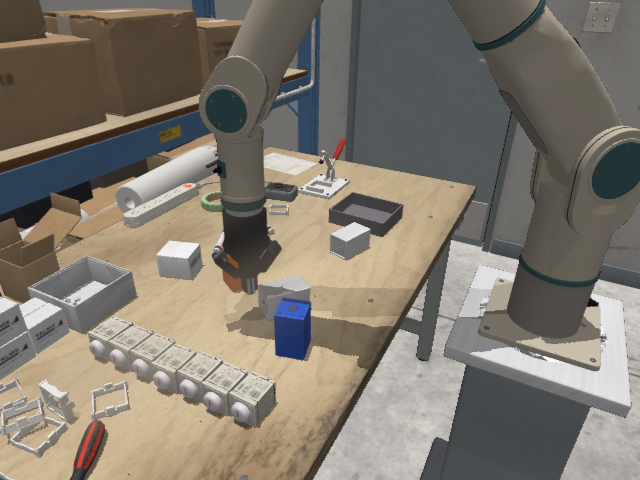

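B fell too, at about (285,290), clear of blue. I step back so the wrist camera can look into its mouth.

Emit:
send_rows(rows=[[[0,-2,-3,0,0,0],[-2,-4,-6,0,0,0],[-5,-7,-6,0,0,0],[-7.7,-10,-5,0,0,0],[-7.7,-11.8,-4,0,0,0],[-7.7,-11.8,-4,0,0,0],[-7.7,-11.8,-4,0,0,0]]])

```text
clock: 6.75
eef_pos: [516.2, 406.0, 174.7]
tool_rot: [3.14, -0.001, -0.663]
force: [0.9, -0.7, -0.9]
width: 0.1
gripper_force: 0.0
```

```bash
python3 - <<'E'
from h import *
im,s=snap('wrist','w5.png'); print(s['eef_pos'])
cv2.imwrite('pics/c5.png',cv2.resize(cv2.imread('pics/w5.png')[60:440,240:640],None,fx=1.5,fy=1.5))
E
```

```text
[516.21829802 405.9903032  174.70235231]
```

View pics/c5.png

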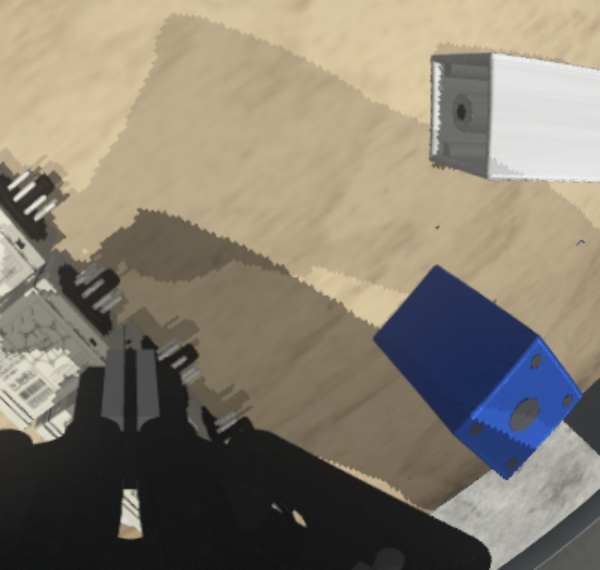

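B's mouth shows the round boss at crop (461,111), so B is the good one and A is the reject. I locate A from the earlier crops.

```bash
python3 - <<'E'
from h import *
for f,o,p in [('s3.png',(320,225),[(120,118),(278,72),(340,120),(182,163)]),('d3.png',(300,220),[(152,72),(275,10),(350,45),(232,107)])]:
    P=np.array([onz(f,o[0]+u/5,o[1]+v/5,52)[:2] for u,v in p]); print(P.tolist(),P.mean(0),np.degrees(np.arctan2(*(P[1]+P[2]-P[0]-P[3])[::-1])))
    print(np.linalg.norm(np.diff(P,axis=0),axis=1))
for f,o,p in [('s3.png',(320,225),[(190,5),(190,62)])]: print([onz(f,o[0]+u/5,o[1]+v/5,40*(1-i)) for i,(u,v) in enumerate(p)])
c=[446,-65]
go([*c,200],-16); 
E
```

```text
[[474.5, -28.8], [450.3, -116.0], [400.8, -97.6], [427.7, -16.4]] [438.325 -64.7  ] -106.88011530420206
[90.49574576 52.80918481 85.53975684]
[[477.4, -30.5], [452.2, -118.8], [405.3, -102.4], [430.1, -18.3]] [441.25 -67.5 ] -106.17338524969384
[91.82554111 49.6847059  87.68038549]
[array([ 542.2, -163.2,   40. ]), array([ 549.3, -175. ,    0. ])]
t=6.80 shift cm [23.5 41.4 -2.4] turn [ 0.002 -0.001 -0.385]
```

Emit:
send_rows(grip=0, rows=[[[0,0,-5,0,0,0.1],[23.3,41.7,-5,0,0,1.19],[23.3,41.7,-5,0,0,1.19],[23.3,41.7,-5,0,0,1.19],[23.3,41.7,-5,0,0,1.19],[23.3,41.7,-5,0,0,1.19],[23.3,41.7,-5,0,0,1.19],[23.3,41.7,-5,0,0,1.19],[23.3,41.7,-5,0,0,1.19],[23.3,41.7,-5,0,0,1.19]]])

```text
clock: 7.8
eef_pos: [445.9, -40.5, 225.8]
tool_rot: [-3.141, 0.0, -1.856]
force: [0.1, -0.0, -0.3]
width: 84.9
gripper_force: 0.0
```

```bash
python3 - <<'E'
from h import *
im,s=snap('wrist','w6.png'); print(s['eef_pos'],s['tool_rot'],s['qpos'])
go([442,-66,88],-106.5)
E
```

```text
[445.91823919 -40.53339912 225.75925569] [-3.14104896e+00  2.07307471e-04 -1.85628441e+00] [-0.44212672  0.56868629  0.69129108  2.1548343  -0.62738851  0.62497714
 -2.72893291]
t=7.85 shift cm [ 1.5 -0.1 13.9] turn [-0.005 -0.006 -0.01 ]
```

View pics/w6.png

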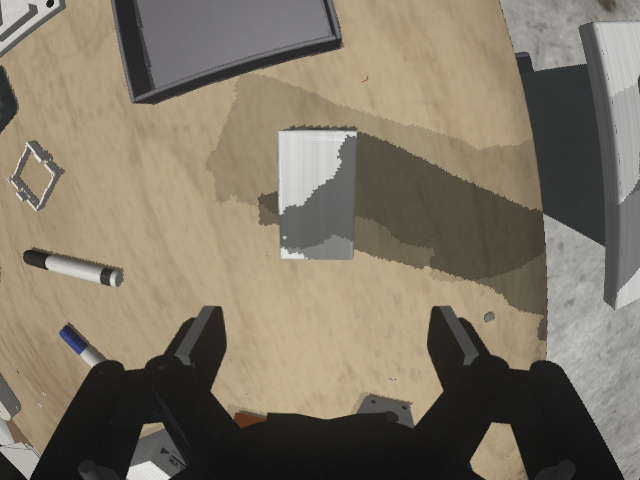

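A sits straight ahead of the open fingers, with top corners (279,130), (357,130), (354,260) and (281,260).

```bash
python3 - <<'E'
from h import *
P=np.array([onz('w6.png',u,v,52)[:2] for u,v in [(279,130),(357,130),(354,260),(281,260)]]); print(P.tolist(),P.mean(0),np.degrees(np.arctan2(*(P[0]+P[1]-P[2]-P[3])[::-1])))
T=np.array([onz('w6.png',u,v,40)[:2] for u,v in [(135,103),(342,43),(112,0)]]); print(T.tolist())
c=P.mean(0); y=np.degrees(np.arctan2(*(P[0]+P[1]-P[2]-P[3])[::-1]))
go([*c,225],y); 
E
```

```text
[[454.2, -120.9], [405.7, -106.4], [431.4, -20.0], [481.1, -34.5]] [443.1  -70.45] -106.93015184181354
[[552.1, -177.6], [397.7, -166.6], [549.1, -266.4]]
t=7.85 shift cm [ 1.9 -0.4  0.2] turn [-0.005 -0.006 -0.003]
```

Emit:
send_rows(rows=[[[1.5,-0.3,2,0,0,0],[1.9,-0.4,5,0,0,0],[1.9,-0.4,7,0,0,0],[1.9,-0.4,7,0,0,0],[1.9,-0.4,7,0,0,0]]])

```text
clock: 8.35
eef_pos: [445.5, -57.9, 155.8]
tool_rot: [-3.142, 0.0, -1.855]
force: [-0.1, 0.6, 0.5]
width: 85.0
gripper_force: 0.0
```

```bash
python3 - <<'E'
from h import *
s=ctrl.read_state(); print(s['eef_pos'],s['tool_rot'])
go([443,-69,88],-106.8)
E
```

```text
[445.52409091 -57.91255877 155.81412806] [-3.14157697e+00  1.28361931e-04 -1.85506027e+00]
t=8.35 shift cm [ 1.1 -0.1  6.8] turn [-0.     0.     0.009]
```

Emit:
send_rows(rows=[[[1.1,-0.1,2,0,0,0],[1.1,-0.1,4,0,0,0],[1.1,-0.1,5.8,0,0,0],[1.1,-0.1,6.8,0,0,0],[1.1,-0.1,6.8,0,0,0]]])

```text
clock: 8.85
eef_pos: [444.0, -68.2, 87.5]
tool_rot: [-3.141, 0.0, -1.854]
force: [-0.1, 0.6, 0.6]
width: 85.2
gripper_force: 0.0
```

Emit:
send_rows(grip=255, rows=[[[0,0,0,0,0,0],[0,0,0,0,0,0],[0,0,0,0,0,0],[0,0,0,0,0,0],[0,0,0,0,0,0],[0,0,0,0,0,0],[0,0,0,0,0,0],[0,0,0,0,0,0]]])

```text
clock: 9.65
eef_pos: [444.4, -68.1, 88.4]
tool_rot: [-3.139, 0.001, -1.853]
force: [-0.6, 0.2, 7.8]
width: 51.2
gripper_force: 62.6
```

Emit:
send_rows(rows=[[[0,0,-2,0,0,0],[0,0,-4,0,0,0],[0,0,-7,0,0,0],[0,0,-9,0,0,0],[0,0,-9,0,0,0]]])

```text
clock: 10.15
eef_pos: [445.0, -68.1, 179.5]
tool_rot: [-3.137, 0.001, -1.852]
force: [-0.6, 0.0, -2.0]
width: 51.3
gripper_force: 63.0
```

```bash
python3 - <<'E'
from h import *
s=ctrl.read_state(); print(s['eef_pos'],s['tool_rot'],s['width'],s['gripper_force'])
go([469,-235,178],-94.5)
E
```

```text
[444.98321944 -68.11397789 179.54305841] [-3.13661742e+00  6.55047041e-04 -1.85238590e+00] 51.25008050524932 62.99724340438843
t=10.15 shift cm [15.4 -6.9  0.2] turn [-0.005  0.    -0.203]
```

Emit:
send_rows(rows=[[[4,-2,0,0,0,0],[8,-4,0,0,0,-0.1],[12,-6,0,0,0,-0.2],[15.5,-6.9,0,0,0,-0.2],[15.5,-6.9,0,0,0,-0.2],[15.5,-6.9,0,0,0,-0.2]]])

```text
clock: 10.75
eef_pos: [466.0, -236.5, 176.4]
tool_rot: [3.14, 0.001, -1.656]
force: [-0.2, 0.2, -1.2]
width: 51.4
gripper_force: 63.0
```

```bash
python3 - <<'E'
from h import *
im,s=snap('wrist','w7.png'); print(s['eef_pos'],s['tool_rot'])
E
```

```text
[ 466.03923058 -236.5200875   176.43778667] [ 3.14038845e+00  1.04891602e-03 -1.65554531e+00]
```

View pics/w7.png

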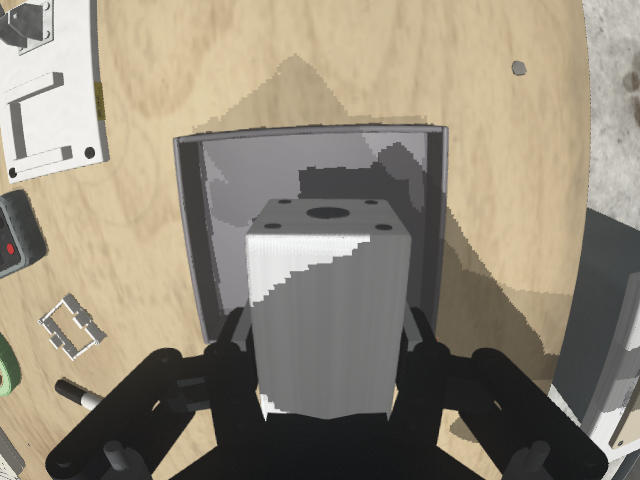

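The casting is held over the tray. The far rim corners are at (176,138) and (447,127), and the near-left one is about (204,343).

```bash
python3 - <<'E'
from h import *
a,b,c=[onz('w7.png',u,v,40)[:2] for u,v in [(176,138),(447,127),(204,343)]]; print(a,b,c)
d=(b-a)/np.linalg.norm(b-a); n=np.array([d[1],-d[0]]); n=n if n[1]>0 else -n
y=np.degrees(np.arctan2(-n[1],-n[0])); ctr=(a+b)/2+70*n; print(ctr,y,np.linalg.norm(b-a)); go([*ctr,96],y)
E
```

```text
[ 545.8 -317.8] [ 390.7 -309.6] [ 555.7 -180.1]
[ 471.9456768  -243.79762541] -93.02635964891921 155.3166121186011
t=10.80 shift cm [ 0.8 -0.7  8. ] turn [ 0.002  0.002 -0.03 ]
```

Emit:
send_rows(rows=[[[0.6,-0.6,2,0,0,-0.03],[0.6,-0.6,4,0,0,-0.03],[0.6,-0.6,6,0,0,-0.03],[0.6,-0.6,7.5,0,0,-0.03],[0.6,-0.6,8.2,0,0,-0.03],[0.6,-0.6,8.3,0,0,-0.03],[0.6,-0.6,8.3,0,0,-0.03]]])

```text
clock: 11.5
eef_pos: [472.6, -242.0, 94.4]
tool_rot: [-3.141, 0.0, -1.622]
force: [-0.4, -0.3, -1.6]
width: 51.2
gripper_force: 63.1
```

Emit:
send_rows(rows=[[[0,0,0.2,0,0,0],[0,0,0.2,0,0,0]]])

```text
clock: 11.7
eef_pos: [472.6, -242.6, 92.6]
tool_rot: [-3.141, -0.0, -1.623]
force: [0.3, -0.5, -1.1]
width: 51.3
gripper_force: 63.1
```

Emit:
send_rows(grip=45, rows=[[[0,0,0,0,0,0],[0,0,0,0,0,0],[0,0,0,0,0,0],[0,0,0,0,0,0],[0,0,-1,0,0,0],[0,0,-3,0,0,0],[0,0,-6,0,0,0],[0,0,-10,0,0,0],[0,0,-14,0,0,0],[0,0,-16,0,0,0]]])

```text
clock: 12.7
eef_pos: [472.9, -243.6, 256.0]
tool_rot: [-3.137, -0.002, -1.624]
force: [0.7, -0.5, -0.3]
width: 70.6
gripper_force: 0.0
```

Emit:
send_rows(rows=[[[-2,3,-6,0,0,0],[-4,6,-10,0,0,0],[-4,6,-10,0,0,0],[-4,6,-10,0,0,0],[-4,6,-10,0,0,0]]])

```text
clock: 13.2
eef_pos: [414.8, -199.4, 352.6]
tool_rot: [-3.14, 0.0, -1.623]
force: [-0.4, -0.2, -0.6]
width: 70.5
gripper_force: 0.0
```

```bash
python3 - <<'E'
from h import *
im,s=snap('side','d8.png'); print(s['eef_pos'],s['clock'],s['width'])
cv2.imwrite('pics/c8.png',cv2.resize(cv2.imread('pics/d8.png')[150:390,150:450],None,fx=2.5,fy=2.5))
E
```

```text
[ 414.77990529 -199.35139162  352.56946838] 13.2 70.48881408347305
```

View pics/c8.png

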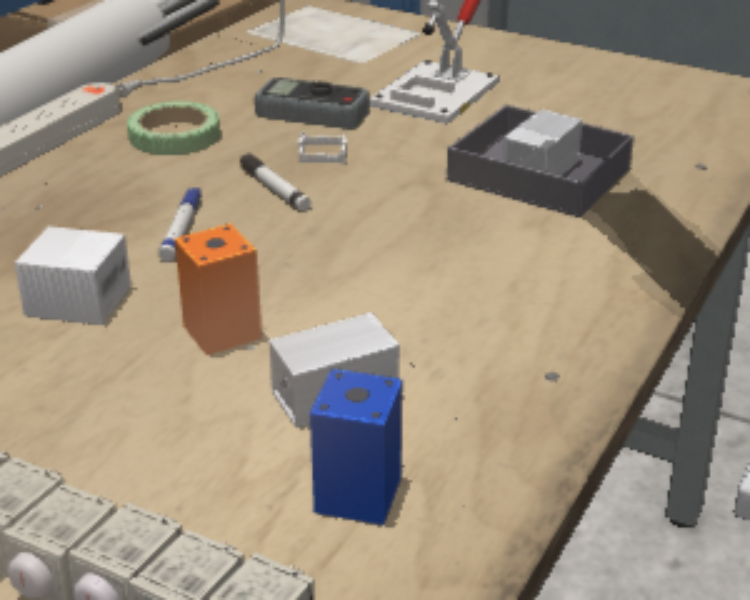

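The reject lies on its side in the tray at crop (545,145). The good casting lies on the bench at (335,365), and the orange and blue blocks have not moved. I hand in.

```bash
python3 -c "
from cell import ctrl
print(ctrl.finish_job())"
```

```text
the job is handed in; nothing more can be done
None
```

Both castings were tipped onto their sides, the one without a boss now lies on its side in the dark grey tray, the good one lies on its side on the bench, and the job was handed in at about 13 s of the 62 s allowed.

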